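# Index the shim carousel to the red cup

## Robot

A 6-joint arm with a two-finger parallel gripper is mounted at the origin on the work surface. World frame = base frame: x ahead of the robot, y to its left, z up, the work surface at z = 0. Lengths are in m, angles in rad, forces in N, time in s.
With the tool pointing down it reaches from about 0.375 to 0.9 m from the base axis. Payload 3.1 kg.
Tool frame: the origin (TCP) lies between the finger pads; the fingertips stand 25 mm ahead of it and the grasp point (between the pads) lies 6 mm ahead of it; y points along the fingers, x is the direction in which the jaws open and shut, and the axes are right-handed (so a half turn about y gives the same grasp; the last joint's range is limited). The gripper opens to 87 mm and grips with 3 to 60 N. Pads are 19 mm wide; open, the fingers measure 117 mm over their backs; the gripper's body (75 mm by 190 mm) begins 51 mm behind the grasp point.
Start: joints at [1.139, 0.527, 1.433, -0, 1.181, -0.178], TCP at [0.156, 0.605, 0.248] pointing down, gripper open.
Joint ranges: [-3.08, 3.08], [-0.75, 2.2], [0.22, 2.44], [-1.43, 4.57], [0, 2.65], [-2.85, 2.85]. Speed limits (rad/s): [2.79, 2.79, 3.14, 3.14, 3.14, 3.14].

## Interface

Orientations are given as a unit quaternion [x, y, z, w].
In Python, from rig import robot gives the robot as it stands.
- The arm moves only by the tool carry_out, never from a script. Its argument "moves" is a list of rows, each a list of 7 numbers: the opening, from 0 (shut) to 1 (fully open), then the shift along the tool's x, y, z in cm, then the turn, a rotation vector about the tool's x, y, z in rad. In form: [[grip, x, y, z, rx, ry, rz], ...]. A call has 1 to 20 rows; each row is the pose to reach, as a shift and turn from the pose commanded when the call began, along the tool's axes at that moment; what a row does not reach only later rows make up. A row lasts 1/10 s, in which the tool goes at most 50 mm and 8.59 degrees, less where a joint would pass 70% of its speed; a pose out of reach is approached as far as the arm can. A call with a gripper value outside its range is refused whole. The fingers move at their own pace and stop on an object; "force" is the grip in N (left out, the last holds). Time passes only in rows, so rows that repeat a pose let the fingers close. It gives the time, the measured TCP pose, the force and the opening at its end, in the units of the state.
- robot.get_obs(): the state, without advancing time (a new reading comes with each control period).
- robot.camera(name): name is "scene" or "top" or "wrist"; returns the picture (400x640x3 uint8, red, green, blue); there is no depth.
- robot.camera_params(name): a dict with "fx", "fy", "cx", "cy" (pixels), "extrinsics" (4x4, takes a point from camera to world coordinates); the wrist camera has in their place "mount" (4x4, takes a point from camera to tool coordinates, whose origin is the TCP and whose axes are the tool frame's). Camera axes: x right, y down, z forward; pixel columns grow to the right and rows downward; lengths in m; the calibration is good to about 2 mm. A picture is of the moment at which its call begins: read the wrist's pose just before it. camera_params takes no time and is no camera call.
- robot.hand_in(): hands the job in, once; it reports no verdict.
The state is a dict: "time": time; "q": joint angles; "joint_velocities": joint speeds; "joint_torque": joint torques, N m; "position": TCP position; "tool_rot": TCP orientation; "ft_force": force on the tool from outside, world axes, zero at the start; "moment": the same for the moment, N m; "grip_width": finger opening in m.
Only numpy, scipy, OpenCV 4.12 (cv2) and the standard library are available. Lean on these libraries where they do the work, as an engineer would, in place of code of your own. Each camera call takes 0.05 s, during which the arm holds its last target.

## Task

Bring the red cup of valve shims round to the yellow pointer of the ratchet carousel by working its yellow hand lever: press the lever steadily all the way down, without slamming it, and let it rise fully again, once for each place the red cup still has to travel, and not once more. Use only the lever: keep off the turntable and the red cup. Leave the lever released.

Things in the scene. Friction and masses are not known exactly. Their poses are not given: they have to be found in the camera images.
- turntable: Aluminium disc, 244 mm across, 6 mm thick; origin on its vertical axis at its underside, 50 mm above the bench. Eight places 45 deg apart, centred 88 mm from the axis, hold cups 46 mm across, rims 96 mm above the bench: five white, a red, a blue, a green. A full press of the lever turns it one place (45 deg) clockwise seen from above; friction holds it while the lever rises.
- red_cup: Red open cup of steel shims, 46 mm across, 40 mm high; origin at the centre of its underside, 56 mm above the bench. It stands loose in a 20 mm deep socket and rides with the turntable. At the start it is two, three or four places short of the pointer (90, 135 or 180 degrees to go clockwise).
- pickup (a point): Fixed point: centre of the place marked by the pointer, 88 mm from the turntable's axis, 76 mm above the bench. The pointer is a yellow arrow on an upright, 81 mm high, just outside the disc, 140 mm from the axis on the same radius. The lever's side is 90 degrees counterclockwise from it, seen from above round the axis.
- pad (a point): Top centre of the yellow press pad (52 mm wide, 46 along the lever) on the lever's end. The lever points straight away from the axis; its hinge is 155 mm from the axis, 95 mm up. Pad released: 157 mm up, 280 from the axis, sloping 24 deg; fully down at its stop: 81 mm up, 293 from the axis. Takes 5 to 15 N at 0.1 m/s; a spring lifts it in 0.5 s. It must rise fully to catch the next place.
Not all that is in view belongs to the job. There is more than one size of the red_cup; the one meant has the size given above.

How it is judged:
At the end, for the whole second after the job is handed in: The red cup stands upright (within 10 degrees) in its socket on the turntable, its centre within 20 mm horizontally of the pick-up point at the yellow pointer; the turntable is at rest and the lever is up again (pad centre more than 145 mm above the bench) (horizontal distance between red_cup and pickup below 0.02 m and height (world z) of red_cup between 0.05 and 0.062 m and angle between red_cup's own z axis and vertical below 0.17 rad and height (world z) of pad above 0.145 m and angular speed of turntable below 0.05 rad/s); the robot touches nothing.
It fails at once if the robot touches the turntable (more than 1 N) (contact force between any of the fingers, the arm and turntable above 1 N).
It fails at once if the robot touches the red cup (more than 1 N) (contact force between any of the fingers, the arm and red_cup above 1 N).
It also fails if it takes over 48 s, if anything falls off the work surface, if the arm or the gripper's body presses on something with over 40 N, if the wrist force passes 120 N, or if a joint passes its speed limit or range.

## Working session

There is one attempt and no reset: what is moved stays moved. The work goes in short steps, Python scripts to look and compute and a tool call to move; the robot and the scene stay as the last step left them, time stands still between calls to the robot, and variables do not carry over. Pictures are saved under pics/ and viewed, and the job is handed in when it is done.

Besides the shell and the picture viewer there is one more tool, called in YAML: its name, and indented under it one key for each argument. carry_out: Moves the arm, as the interface text tells. Its arguments: {"type":"object","properties":{"moves":{"type":"array"},"force":{"type":"number"}},"required":["moves"]}

```bash
mkdir -p pics
python3 - <<'E'
from rig import robot
import cv2
for n in ("scene","top"):
    cv2.imwrite(f"pics/{n}0.png",robot.camera(n)[:,:,::-1])
    p=robot.camera_params(n);print(n,p)
print(robot.get_obs())
E
```

```text
scene {'fx': 368.41311406537545, 'fy': 368.41311406537545, 'cx': 317.48824703813136, 'cy': 192.82150924580398, 'extrinsics': array([[ 6.58053587e-01,  4.57752263e-01, -5.97853111e-01,
         9.54243906e-01],
       [ 7.52970721e-01, -4.00844736e-01,  5.21879862e-01,
        -3.01184859e-01],
       [-7.54584300e-04, -7.93590803e-01, -6.08451368e-01,
         5.08856495e-01],
       [ 0.00000000e+00,  0.00000000e+00,  0.00000000e+00,
         1.00000000e+00]])}
top {'fx': 464.32795829785033, 'fy': 464.32795829785033, 'cx': 313.49069981270696, 'cy': 195.4594804679825, 'extrinsics': array([[ 0.02244878, -0.99479262,  0.09941675,  0.47754649],
       [-0.99964777, -0.02092725,  0.01632116,  0.02213646],
       [-0.01415565, -0.09974812, -0.99491202,  0.88122435],
       [ 0.        ,  0.        ,  0.        ,  1.        ]])}
{'time': 0.1, 'q': array([ 1.13949812e+00,  5.28377606e-01,  1.43376954e+00, -3.34771360e-06,
        1.18138166e+00, -1.78487194e-01]), 'joint_velocities': array([ 0.00024949, -0.00315207, -0.00515575,  0.00136889, -0.00125544,
       -0.00135595]), 'joint_torque': array([ 4.85938926e-05, -4.40983915e+01, -1.77150106e+01,  6.34604436e-02,
        5.34234673e-02, -3.69483405e-05]), 'position': array([0.15603706, 0.60458468, 0.2466682 ]), 'tool_rot': array([ 0.55936215,  0.43236979, -0.43358282, -0.55872738]), 'ft_force': array([ 0.52300406, -0.94337096,  0.03148276]), 'moment': array([ 0.01899392,  0.00184811, -0.01015136]), 'grip_width': 0.08712723671592025}
```

View pics/scene0.png

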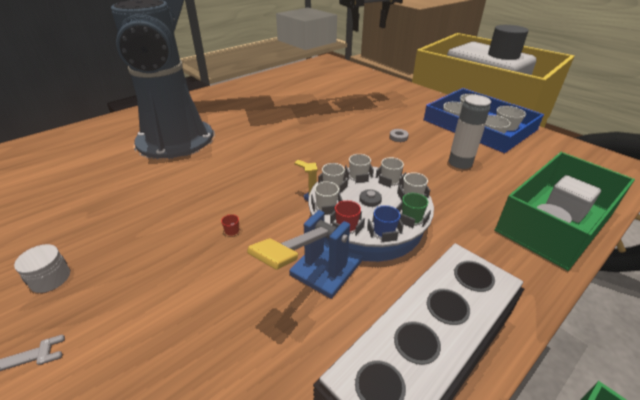

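View pics/top0.png

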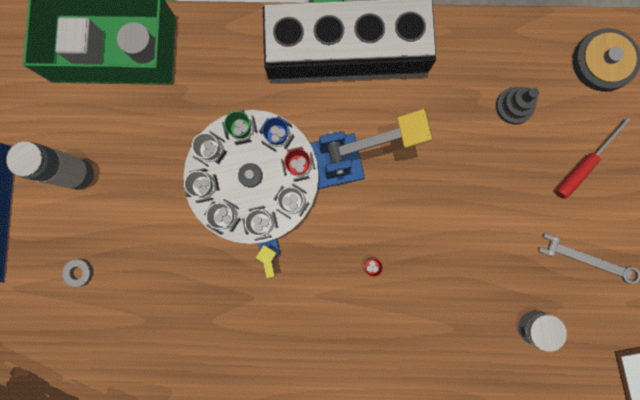

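Run:
```python
from rig import robot
from scipy.spatial.transform import Rotation as R
print(R.from_quat(robot.get_obs()['tool_rot']).as_matrix().round(3))
```

```text
[[ 0.25  -0.001 -0.968]
 [ 0.968 -0.002  0.25 ]
 [-0.002 -1.     0.   ]]
```

```bash
cat > h.py <<'E'
from rig import robot
import cv2,numpy as np
from scipy.spatial.transform import Rotation as R
def ray(n,u,v,z):
    p=robot.camera_params(n);T=p['extrinsics'];d=T[:3,:3]@np.array([(u-p['cx'])/p['fx'],(v-p['cy'])/p['fy'],1])
    o=T[:3,3];return o+d*(z-o[2])/d[2]
def proj(n,P):
    p=robot.camera_params(n);T=p['extrinsics'];c=T[:3,:3].T@(np.array(P)-T[:3,3]);return p['fx']*c[0]/c[2]+p['cx'],p['fy']*c[1]/c[2]+p['cy']
def blobs(img,lo,hi):
    h=cv2.cvtColor(img,cv2.COLOR_RGB2HSV);m=cv2.inRange(h,lo,hi)
    n,_,s,c=cv2.connectedComponentsWithStats(m);return [(s[i].tolist(),c[i].round(1).tolist()) for i in range(1,n) if s[i][4]>40]
E
python3 - <<'E'
from h import *
im=cv2.imread('pics/top0.png')[:,:,::-1].copy()
Y=blobs(im,(22,120,110),(35,255,255));print('Y',Y)
rd=blobs(im,(0,180,90),(6,255,255))+blobs(im,(172,180,70),(180,255,255));print('R',rd)
h=cv2.cvtColor(im,cv2.COLOR_RGB2HSV);m=cv2.inRange(h,(0,0,130),(180,60,255));m[:,:180]=0;m[:100]=0;m[250:]=0;m[:,325:]=0
cs,_=cv2.findContours(m,cv2.RETR_EXTERNAL,cv2.CHAIN_APPROX_NONE);c=max(cs,key=cv2.contourArea);e=cv2.fitEllipse(cv2.convexHull(c));print(e)
C=ray('top',*e[0],.056);print('axis',C)
pad=max(Y,key=lambda b:b[0][4])[1];P=ray('top',*pad,.157);print('pad',P,np.linalg.norm((P-C)[:2]),np.degrees(np.arctan2(*(P-C)[1::-1])))
# red cup rim
Q=ray('top',297,161,.096);print('red',Q,np.linalg.norm((Q-C)[:2]),np.degrees(np.arctan2(*(Q-C)[1::-1])))
Q=ray('top',265,257,.081);print('ptr',Q,np.linalg.norm((Q-C)[:2]),np.degrees(np.arctan2(*(Q-C)[1::-1])))
S=cv2.imread('pics/scene0.png')[:,:,::-1].copy()
print('S yel',blobs(S,(22,120,110),(35,255,255)));print('pad proj',proj('scene',P),'axis proj',proj('scene',C))
a=cv2.resize(im[90:290,170:450],None,fx=2.8,fy=2.8,interpolation=cv2.INTER_CUBIC);cv2.imwrite('pics/crop0.png',a[:,:,::-1])
E
```

```text
Y [([398, 109, 34, 38, 889], [414.3, 127.9]), ([256, 246, 20, 32, 355], [266.7, 260.2])]
R [([557, 153, 43, 44, 608], [578.5, 174.8])]
((250.30984497070312, 176.3033447265625), (133.64439392089844, 135.50491333007812), 72.5004653930664)
axis [0.59221087 0.14998874 0.056     ]
pad [ 0.6609328  -0.12342347  0.157     ] 0.28191654713183484 -75.89102543332488
red [0.61473841 0.06460109 0.096     ] 0.08830934427047214 -75.22060594561538
ptr [0.44990326 0.11589327 0.081     ] 0.1463350872689 -166.5264831064547
S yel [([418, 33, 156, 49, 893], [501.4, 57.6]), ([296, 160, 21, 11, 118], [306.9, 165.5]), ([250, 240, 45, 23, 520], [272.1, 250.3])]
pad proj (np.float64(272.4886622533441), np.float64(249.13730047194113)) axis proj (np.float64(369.05757048548537), np.float64(199.30951228145958))
```

View pics/crop0.png

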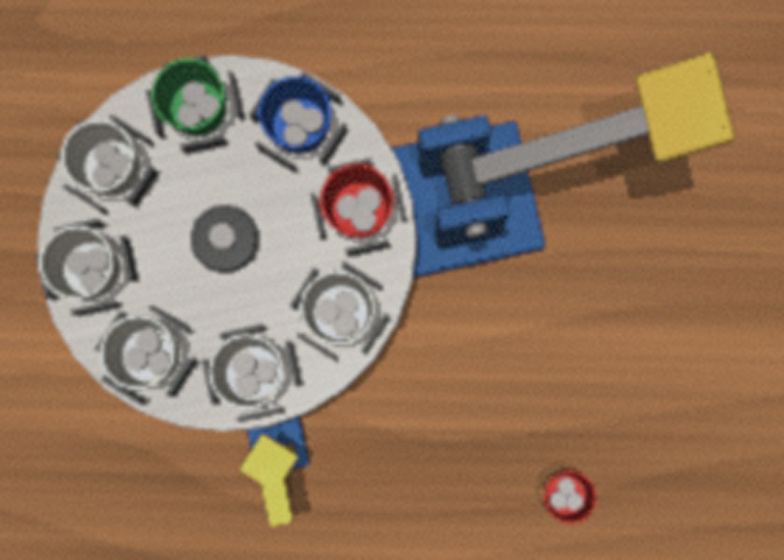

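Two red cups: top (297,161), in the disc at radius 88 mm with a full-size rim, and (373,266), a small cup lying loose on the bench. The first is the one meant, and the crop confirms it. It sits at −75.5° and the pointer is at −166°, so it has about 90° to go, which is 2 presses.

```bash
cat >> h.py <<'E'
C=np.array([.5922,.1500]);P=np.array([.661,-.1234]);u=(P-C)/np.linalg.norm(P-C)
def delta(r,ztip):
    o=robot.get_obs();M=R.from_quat(o['tool_rot']).as_matrix()
    t=np.r_[C+u*r,ztip+.025];return (M.T@(t-o['position'])*100).round(2),t
E
python3 - <<'E'
from h import *
print(delta(.281,.195))
o=robot.get_obs();M=R.from_quat(o['tool_rot']).as_matrix()
print('per m lever dir',M.T@np.r_[u,0],'down',M.T@[0,0,-1])
E
```

```text
(array([-57.77,   2.75, -67.06]), array([ 0.66077457, -0.12250418,  0.22      ]))
per m lever dir [-0.87789883  0.00151008 -0.47884379] down [ 1.90594226e-03  9.99998126e-01 -3.40700871e-04]
```

carry_out:
  moves:
    - [0,-2,-1,-2,0,0,0]
    - [0,-5,-2,-6,0,0,0]
    - [0,-8,-2,-9,0,0,0]
    - [0,-11,-2,-13,0,0,0]
    - [0,-14,-2,-16,0,0,0]
    - [0,-17,-2,-20,0,0,0]
    - [0,-20,-2,-23,0,0,0]
    - [0,-23,-2,-27,0,0,0]
    - [0,-26,-2,-30,0,0,0]
    - [0,-29,-2,-34,0,0,0]
    - [0,-32,-2,-37,0,0,0]
    - [0,-35,-2,-41,0,0,0]
    - [0,-38,-2,-44,0,0,0]
    - [0,-41,-2,-48,0,0,0]
    - [0,-44,-2,-51,0,0,0]
    - [0,-47,-2,-55,0,0,0]
    - [0,-50,-2,-58,0,0,0]
    - [0,-53,-2,-61.5,0,0,0]
    - [0,-56,-2,-65,0,0,0]
    - [0,-57.8,-2,-67,0,0,0]

```text
time: 2.1
position: [0.6619, -0.1255, 0.2668]
tool_rot: [0.56, 0.432, -0.432, -0.559]
ft_force: [-0.1, 0.5, 0.2]
grip_width: 0.0005
```

```bash
python3 - <<'E'
from h import *
for n in ('scene','top'): cv2.imwrite(f'pics/{n}1.png',robot.camera(n)[:,:,::-1])
o=robot.get_obs();print(o['time'],o['position'],o['ft_force'],o['grip_width'],R.from_quat(o['tool_rot']).as_matrix().round(3))
print(delta(.281,.165))
E
python3 -c "
import cv2,numpy as np
a=np.vstack([cv2.imread('pics/scene1.png')[100:380,100:500],cv2.imread('pics/top1.png')[20:300,170:570]]);cv2.imwrite('pics/m1.png',a)"
```

```text
2.2 [ 0.66209969 -0.12618041  0.26647533] [ 0.41965983  0.3621031  -0.61575179] 0.000317659809695517 [[ 0.254  0.001 -0.967]
 [ 0.967 -0.001  0.254]
 [-0.001 -1.    -0.001]]
(array([0.33, 7.65, 0.23]), array([ 0.66077457, -0.12250418,  0.19      ]))
```

View pics/m1.png

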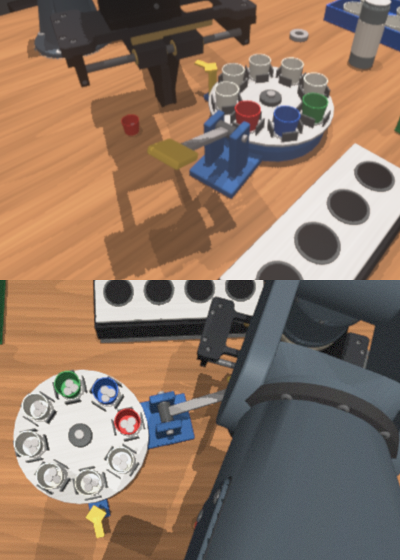

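carry_out:
  moves:
    - [0,0,3,0,0,0,0]
    - [0,0,6,0,0,0,0]
    - [0,0,7.5,0,0,0,0]
    - [0,0,8.2,0,0,0,0]
    - [0,0,8.9,0,0,0,0]
    - [0,-0.1,9.6,-0.1,0,0,0]
    - [0,-0.2,10.3,-0.1,0,0,0]
    - [0,-0.3,11,-0.2,0,0,0]
    - [0,-0.4,11.7,-0.2,0,0,0]
    - [0,-0.5,12.4,-0.3,0,0,0]
    - [0,-0.6,13.1,-0.3,0,0,0]
    - [0,-0.7,13.8,-0.4,0,0,0]
    - [0,-0.7,14.5,-0.4,0,0,0]
    - [0,-0.7,15.2,-0.4,0,0,0]
    - [0,-0.7,15.7,-0.4,0,0,0]
    - [0,-0.7,16.1,-0.4,0,0,0]
    - [0,-0.7,16.3,-0.4,0,0,0]
    - [0,-0.7,16.3,-0.4,0,0,0]

```text
time: 4.0
position: [0.6641, -0.1307, 0.1082]
tool_rot: [0.56, 0.434, -0.432, -0.558]
ft_force: [-2.9, -0.6, 16.0]
grip_width: 0.0006
```

```bash
python3 - <<'E'
from h import *
for n in ('scene','top'): cv2.imwrite(f'pics/{n}2.png',robot.camera(n)[:,:,::-1])
o=robot.get_obs();print(o['time'],o['position'],o['ft_force'])
print(delta(.293,.081))
E
python3 -c "
import cv2,numpy as np
a=np.vstack([cv2.imread('pics/scene2.png')[100:380,100:500],cv2.imread('pics/top2.png')[20:300,170:570]]);cv2.imwrite('pics/m2.png',a)"
```

```text
4.1 [ 0.66406406 -0.13072753  0.10817368] [-3.73742961  0.05887798 16.06313493]
(array([-0.34,  0.22, -0.05]), array([ 0.66370302, -0.13414137,  0.106     ]))
```

View pics/m2.png

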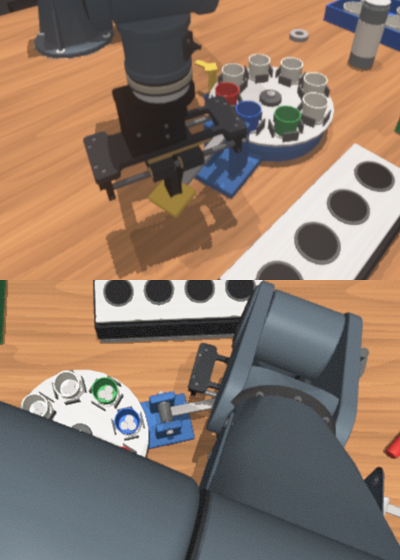

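carry_out:
  moves:
    - [0,0,0.2,0,0,0,0]
    - [0,0,0.4,0,0,0,0]
    - [0,0,0.5,0,0,0,0]
    - [0,0,0.5,0,0,0,0]

```text
time: 4.5
position: [0.6642, -0.1307, 0.1078]
tool_rot: [0.561, 0.434, -0.432, -0.557]
ft_force: [-9.3, 1.3, 36.9]
grip_width: 0.0005
```

Run:
```python
from h import *
im=robot.camera('top');o=robot.get_obs();print(o['time'],o['position'],o['ft_force'])
h=blobs(im,(105,120,60),(125,255,255));print('blue',h);print('green',blobs(im,(50,100,50),(80,255,255)))
cv2.imwrite('pics/c3.png',cv2.resize(im[90:290,170:370],None,fx=2.8,fy=2.8)[:,:,::-1])
```

```text
4.55 [ 0.66418931 -0.13073498  0.10775618] [-9.40125103  1.62717899 36.88261022]
blue [([311, 132, 53, 56, 1548], [336.4, 161.5]), ([0, 144, 12, 137, 1025], [3.7, 204.3]), ([284, 148, 26, 26, 305], [296.0, 158.7])]
green [([23, 0, 152, 84, 8706], [100.4, 40.4]), ([311, 0, 31, 2, 43], [323.6, 0.3]), ([261, 118, 26, 26, 317], [273.3, 128.0])]
```

View pics/c3.png

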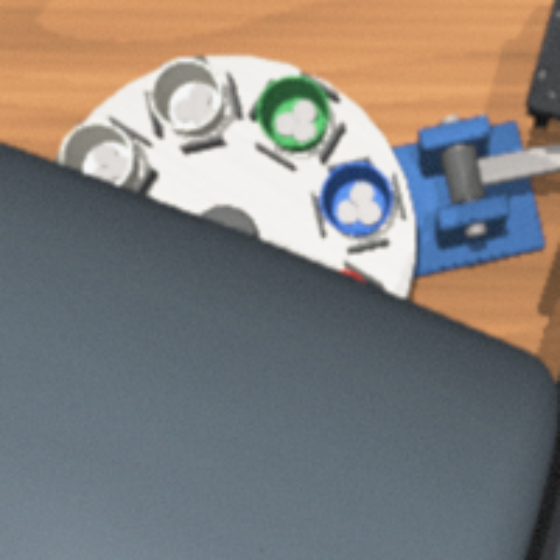

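At the stop: z no longer moves while the force climbs. The blue cup is now exactly where the red one was. Next I let the lever rise.

carry_out:
  moves:
    - [0,0,-1,0,0,0,0]
    - [0,0.1,-2,0,0,0,0]
    - [0,0.2,-3,0.1,0,0,0]
    - [0,0.3,-4,0.2,0,0,0]
    - [0,0.4,-5,0.2,0,0,0]
    - [0,0.5,-6,0.3,0,0,0]
    - [0,0.6,-7,0.3,0,0,0]
    - [0,0.7,-8,0.4,0,0,0]
    - [0,0.7,-9,0.4,0,0,0]
    - [0,0.7,-10.5,0.4,0,0,0]
    - [0,0.7,-12,0.4,0,0,0]
    - [0,0.7,-12,0.4,0,0,0]
    - [0,0.7,-12,0.4,0,0,0]
    - [0,0.7,-12,0.4,0,0,0]
    - [0,0.7,-12,0.4,0,0,0]
    - [0,0.7,-12,0.4,0,0,0]

```text
time: 6.15
position: [0.6601, -0.122, 0.2188]
tool_rot: [-0.559, -0.433, 0.433, 0.559]
ft_force: [-0.2, -0.2, 0.7]
grip_width: 0.0005
```

Run:
```python
from h import *
a=robot.camera('scene');im=robot.camera('top');o=robot.get_obs();print(o['time'],o['position'],o['ft_force'])
print('blue',[b for b in blobs(im,(105,120,60),(125,255,255)) if b[0][0]>250],'yel scene',blobs(a,(22,120,110),(35,255,255)))
cv2.imwrite('pics/m4.png',np.vstack([a[100:380,100:500],im[20:300,170:570]])[:,:,::-1])
```

```text
6.25 [ 0.66022027 -0.12204137  0.21901703] [ 0.18960607 -0.00878808  0.2948322 ]
blue [([311, 132, 53, 56, 1542], [336.4, 161.6]), ([284, 148, 26, 26, 306], [295.9, 158.7]), ([259, 240, 21, 16, 110], [271.5, 245.3])] yel scene [([418, 33, 156, 48, 850], [502.3, 59.0]), ([467, 35, 24, 7, 51], [479.0, 37.8]), ([305, 163, 12, 7, 56], [310.5, 166.7])]
```

View pics/m4.png

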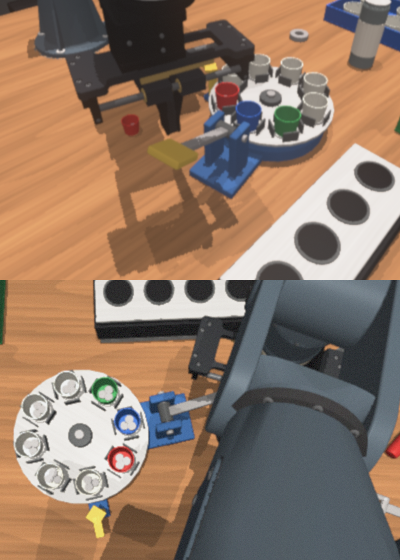

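The lever is fully up, the pad is free, and the red cup has one place left to go. Now the second press.

carry_out:
  moves:
    - [0,0,1.5,0,0,0,0]
    - [0,0,2.7,0,0,0,0]
    - [0,0,3.4,0,0,0,0]
    - [0,0,4.1,0,0,0,0]
    - [0,-0.1,4.8,-0.1,0,0,0]
    - [0,-0.2,5.5,-0.1,0,0,0]
    - [0,-0.3,6.2,-0.2,0,0,0]
    - [0,-0.4,6.9,-0.2,0,0,0]
    - [0,-0.5,7.6,-0.3,0,0,0]
    - [0,-0.6,8.3,-0.3,0,0,0]
    - [0,-0.7,9,-0.4,0,0,0]
    - [0,-0.7,9.7,-0.4,0,0,0]
    - [0,-0.7,10.4,-0.4,0,0,0]
    - [0,-0.7,10.9,-0.4,0,0,0]
    - [0,-0.7,11.3,-0.4,0,0,0]
    - [0,-0.7,11.5,-0.4,0,0,0]
    - [0,-0.7,11.7,-0.4,0,0,0]
    - [0,-0.7,11.8,-0.4,0,0,0]
    - [0,-0.7,11.8,-0.4,0,0,0]

```text
time: 8.15
position: [0.6634, -0.1305, 0.1079]
tool_rot: [0.56, 0.434, -0.433, -0.558]
ft_force: [-8.3, 0.8, 31.0]
grip_width: 0.0002
```

Run:
```python
from h import *
a=robot.camera('scene');im=robot.camera('top');o=robot.get_obs();print(o['time'],o['position'],o['ft_force'])
print('green',[b for b in blobs(im,(50,100,50),(80,255,255)) if b[0][0]>180])
cv2.imwrite('pics/m5.png',np.vstack([a[100:380,100:500],im[20:300,170:570]])[:,:,::-1])
```

```text
8.25 [ 0.66333491 -0.13046745  0.10792267] [-7.29969598  1.2037425  30.35707862]
green [([311, 0, 31, 2, 43], [323.6, 0.3]), ([284, 148, 26, 26, 291], [296.0, 158.2])]
```

View pics/m5.png

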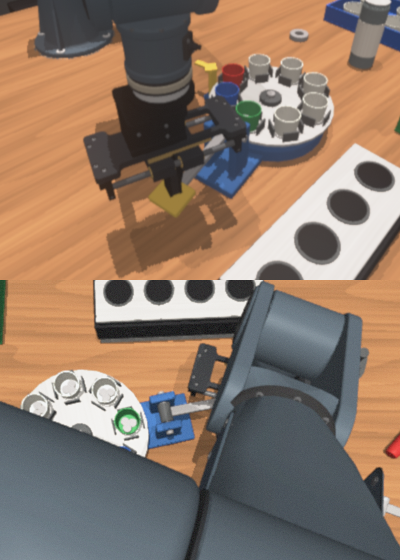

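Stop reached (z 0.108, 31 N) and the green cup is now at the lever place. Releasing and backing off.

carry_out:
  moves:
    - [0,0,-1,0,0,0,0]
    - [0,0.1,-2,0,0,0,0]
    - [0,0.2,-3,0.1,0,0,0]
    - [0,0.3,-4,0.2,0,0,0]
    - [0,0.4,-5,0.2,0,0,0]
    - [0,0.5,-6,0.3,0,0,0]
    - [0,0.6,-7,0.3,0,0,0]
    - [0,0.7,-8,0.4,0,0,0]
    - [0,0.7,-9,0.4,0,0,0]
    - [0,0.7,-10.5,0.4,0,0,0]
    - [0,0.7,-12,0.4,0,0,0]
    - [0,0.7,-14,0.4,0,0,0]
    - [0,0.7,-16,0.4,0,0,0]
    - [0,0.7,-18,0.4,0,0,0]
    - [0,0.7,-18,0.4,0,0,0]
    - [0,0.7,-18,0.4,0,0,0]

```text
time: 9.85
position: [0.6604, -0.1222, 0.2822]
tool_rot: [0.559, 0.433, -0.433, -0.559]
ft_force: [-0.4, -0.0, 0.0]
grip_width: 0.0004
```

Run:
```python
from h import *
a=robot.camera('scene');im=robot.camera('top');o=robot.get_obs();print(o['time'],o['position'],o['ft_force'])
v=(C-P)/np.linalg.norm(C-P); w=np.array([-u[1],u[0]]);w=-w
pk=np.r_[C+.088*w,.096];print('pickup est top px',proj('top',pk))
print('yel',blobs(a,(22,120,110),(35,255,255)))
cv2.imwrite('pics/m6.png',np.vstack([a[100:380,100:500],im[20:300,170:570]])[:,:,::-1])
```

```text
9.95 [ 0.65967093 -0.12196004  0.28038964] [-0.42213355 -0.07241334  0.03150971]
pickup est top px (np.float64(257.6107874300159), np.float64(223.1915216289209))
yel [([418, 33, 156, 49, 912], [501.0, 57.8]), ([296, 161, 21, 9, 94], [307.2, 165.2])]
```

View pics/m6.png

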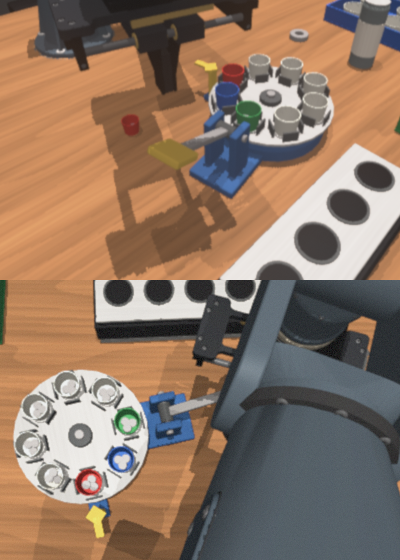

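The red cup's rim is at top (259,223) and the expected pick-up point is at (258,223). The lever is up and the arm is clear, so I hand in.

```bash
python3 -c "
from rig import robot
print(robot.hand_in())"
```

```text
the job is handed in; nothing more can be done
None
```

I pressed the lever fully down twice and let it rise fully each time, and the red cup of shims now stands at the yellow pointer. The job is handed in, at about 10 s of the 48 s allowed.

- **Count:** the red cup in the turntable started about 90° short of the pointer, so two presses were needed. I ignored the small loose red cup on the bench.
- **Presses:** I pressed at about 0.07 m/s. Both times the pad reached its stop, with up to 37 N at the wrist, and the disc moved on one place.
- **Last pictures:** the red cup's rim is at (259,223) in the top view, against about (258,223) calculated for the pick-up point. It looks upright in its socket.
- **Lever and arm:** the pad is back where it was before the presses, as judged by eye in the scene view. The gripper is about 10 cm above it with no force on the tool.

No check failed or disagreed. I judged the turntable to be at rest from a still picture and did not measure its speed.

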